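# Wipe the moulding chips off the green slab into the carton

### The arm

A 6-joint arm with a two-finger parallel gripper is mounted at the origin on the work surface. World frame = base frame: x ahead of the robot, y to its left, z up, the work surface at z = 0. Lengths are in m, angles in rad, forces in N, time in s.
With the tool pointing down it reaches from about 0.4 to 0.825 m from the base axis. Payload 7 kg.
Tool frame: the origin (TCP) lies midway between the tips of the shut fingers; the grasp point (between the pads) lies 19 mm behind it (manip.hold_point_z is the z of the grasp point in the tool frame, in m); z points along the fingers, y is the line along which they close (so a half turn about z gives the same grasp; the last joint's range is limited). The gripper opens to 88 mm and grips with 3 to 60 N. Pads are 19 mm wide; open, the fingers measure 130 mm over their backs; the gripper's body (78 mm by 193 mm) begins 47 mm behind the grasp point.
Start: joints at [1.41, 0.359, 0.012, 0, -1.224, -0.288], TCP at [0.293, 0.608, 0.227] pointing down, gripper open.
Joint ranges: [-3.07, 3.07], [-1.43, 2.12], [-1.02, 1.25], [-3.03, 1.67], [-3.05, -0], [-3.03, 3.03]. Speed limits (rad/s): [2.39, 2.39, 3.01, 3.14, 3.14, 3.14].

### API

Orientations are given as a 3x3 rotation matrix whose columns are the frame's x, y, z axes.
In Python, from workcell import monitor, get_image, workorder, search_frame, regions_of, tip_of, manip gives the robot as it stands.
- The arm moves only by the tool step_arm, never from a script. Its argument "deltas" is a list of rows, each a list of 6 numbers: the shift along the tool's x, y, z in units of 40 mm (1.0 is 40 mm), then the turn, a rotation vector about the tool's x, y, z in units of 6 degrees (1.0 is 6 degrees). In form: [[tx, ty, tz, ax, ay, az], ...]. A call has 1 to 20 rows; each row is the pose to reach, as a shift and turn from the pose commanded when the call began, along the tool's axes at that moment; what a row does not reach only later rows make up. A row lasts 1/12 s, in which the tool goes at most 41.7 mm and 7.16 degrees, less where a joint would pass 70% of its speed; a pose out of reach is approached as far as the arm can. A call with a gripper value outside its range is refused whole. "hand" is the opening, from 0 (shut) to 1 (fully open), set as the call begins (left out, the last holds). The fingers move at their own pace and stop on an object; "grip_force" is the grip in N (left out, the last holds). Time passes only in rows, so rows that repeat a pose let the fingers close. It gives the time, the measured TCP pose, the force, the opening and the grip force at its end, in the units of the state.
- monitor.observe(): the state, without advancing time (a new reading comes with each control period).
- get_image(name): name is "scene" or "top" or "wrist"; returns a dict with "img" (384x512x3 uint8, red, green, blue), "depth" (384x512 float32, m along the optical axis (not along the pixel's ray), 0 where there is no reading), "fx", "fy", "cx", "cy" (pixels), "R" (3x3) and "t" (3): a world point X has camera coordinates R X + t. Camera axes: x right, y down, z forward; pixel columns grow to the right and rows downward; lengths in m; the calibration is good to about 2 mm. A picture is of the moment at which its call begins.
- workorder.hand_in(): hands the job in; it is judged then, once.
Trained networks look in a picture, given as the dict that the camera call returned (one of the last four; its "shot" number tells which), for a name from the list of things; names that differ only in an ending like _2 or _b are one class to them, and where a whole thing is asked for, a point or a joint stands for the part that bears it (a point fixed in the world has none). Each returns a list of dicts, best first, with "confidence" (0 to 1); they miss things now and then, are a little off and sometimes report something else, mostly with a low value. They report only what shows in the picture. A call takes as long as a camera call. They do not tell look-alikes from the thing itself.
- search_frame(picture, label): "pixel" ([column, row] in pixels, amid what is visible of it).
- regions_of(picture, label): "pixels" (384x512 bool, what is visible of it) and "pixel" ([column, row] in pixels, amid what is visible of it).
- tip_of(picture, label): "pixel" ([column, row] in pixels: a listed point, or the origin of a listed thing).
The state is a dict: "time_s": time; "joints": joint angles; "dq": joint speeds; "joint_efforts": joint torques, N m; "tool_pos": TCP position; "ee_rot": TCP orientation; "force": force on the tool from outside, world axes, zero at the start; "moment": the same for the moment, N m; "finger_gap": finger opening in m; "gripper_force": force on a finger pad.
Only numpy, scipy, OpenCV 4.12 (cv2) and the standard library are available. Lean on these libraries where they do the work, as an engineer would, in place of code of your own. Each camera call takes 0.05 s, during which the arm holds its last target. There are 200 camera calls.

### The job

Fold both flaps of the carton right back, clearly past upright, then take the scraper block and wipe all three moulding chips off the green slab into the carton, moving the chips with the scraper only, never with the fingers or the arm. Finally stand the scraper upright in the middle of its cork mat, leaving the flaps folded back and not shifting the bell, the watch case, the candlestick, the ratchet wheel or the clock key.

Things in the scene. Friction and masses are not known exactly. Their poses are not given: they have to be found in the camera images.
- slab: Fixed raised green-painted slab, 164 mm (its x) by 280 mm (its y), top face 100 mm above its origin, on a dark wooden pedestal 110 x 190 mm. Origin on the table under its centre. A brass rail 10 mm wide stands 8 mm above the top along each long side (inner faces at x = +-71 mm); the two short ends (y = +-140 mm) are open. The slab overhangs its pedestal by 45 mm at each end.
- carton: Fixed open cardboard carton, 170 mm (its x) by 190 mm (its y), 70 mm high, walls and floor 4 mm, parallel to the slab. It stands at one short end of the slab (either one), centre 220 mm from the slab's centre, its inner end tucked 15 mm under the slab's overhang. Origin on the table under its centre.
- flap_a (a joint): Angle of the carton flap hinged on the rim of the carton's -x side: 0 = lying flat over the opening, 1.57 = upright, 2.3 = folded back to its stop. Flap 60 mm from hinge to free edge, 150 mm long along y, 4 mm thick; stiff hinge, stays where left. Starts partly open, leaning in over the carton.
- flap_b (a joint): Same for the flap hinged on the carton's +x side.
- flap_a_hinge (a point): Middle of flap_a's hinge line (runs along the carton's y), at the carton's x = -83 mm, 70 mm above the table.
- flap_b_hinge (a point): Middle of flap_b's hinge line, at the carton's x = +83 mm, 70 mm above the table.
- flap_a_edge (a point): Middle of the free edge of flap_a.
- flap_b_edge (a point): Middle of the free edge of flap_b.
- mat: Fixed square cork mat, 150 x 150 mm, 4 mm thick, at the slab's other short end, centre 220 mm from the slab's centre. Origin under its centre.
- scraper: Loose scraper block, 160 g, standing on the mat, symmetric. Origin under its centre, z up. Pale wooden block with a black rubber foot, 28 mm (its x) by 84 mm (its y, the wiping width), 30 mm high; on top a blue upright grip, 20 mm (x) by 50 mm (y), from 30 to 82 mm height. Pinch the grip across its x.
- chip0: Loose dark-brown chip of moulding lying on the slab, 60 mm (its x) by 25 mm by 10 mm thick, 18 g. Origin at the centre of its underside.
- chip1: Same, mid-brown chip.
- chip2: Same, red-painted chip.
- bell: Loose pewter bell, bystander, diameter 64 mm, 72 mm high. Origin under its centre. Stands beside the mat.
- watch_case: Loose round amber bakelite watch case, bystander, diameter 72 mm, 25 mm high. Origin under its centre. Lies beside the mat.
- ratchet_wheel: Loose brass ratchet wheel lying flat, bystander, diameter 94 mm, 22 mm high at the hub. Origin under its centre. Lies beside the carton.
- clock_key: Loose steel clock key lying flat, bystander, 97 mm long (its y), 70 mm wide, 12 mm high. Lies beside the carton.
- candlestick: Loose brass candlestick, bystander, foot diameter 80 mm, 180 mm high, stands close beside the far long side of the slab. Origin under its centre.
There are look-alikes about, which are no part of the job. Of the things that look like the scraper, take the one that is farthest to the robot's right at the start.

How it is judged:
On the way, in this order (a step that is already met when the one before it is completed fails the run):
1. both carton flaps are folded back past upright while all chips are still on the slab (value of joint each of flap_a, flap_b above 1.7 rad and height (world z) of each of chip0, chip1, chip2 above 0.09 m), for 0.2 s.
2. the scraper has been lifted off its mat (z of scraper in the frame of mat above 0.03 m), for 0.2 s.
3. all three chips are in the carton (x of chip0 in the frame of carton between -0.083 and 0.083 m and y of chip0 in the frame of carton between -0.095 and 0.095 m and height (world z) of each of chip0, chip1, chip2 below 0.062 m and x of chip1 in the frame of carton between -0.083 and 0.083 m and y of chip1 in the frame of carton between -0.095 and 0.095 m and x of chip2 in the frame of carton between -0.083 and 0.083 m and y of chip2 in the frame of carton between -0.095 and 0.095 m), for 0.2 s.
At the end, for the whole second after the job is handed in: All three chips lie still inside the carton's walls, below its rim (origins under 62 mm); both flaps are past upright (over 1.7 rad); the scraper stands still and upright (within 0.1 rad) on its mat, within 45 mm of the mat's centre (all of step 3 and value of joint each of flap_a, flap_b above 1.7 rad and horizontal distance between scraper and mat below 0.045 m and angle between scraper's own z axis and vertical below 0.1 rad and z of scraper in the frame of mat below 0.012 m and linear speed of each of scraper, chip0, chip1, chip2 below 0.03 m/s); the robot touches nothing.
It fails at once if a chip is pushed with the fingers or the arm (contact force between any of the fingers, the arm and chip0 above 0.5 N or contact force between any of the fingers, the arm and chip1 above 0.5 N or contact force between any of the fingers, the arm and chip2 above 0.5 N).
It fails at once if the bell, watch case, ratchet wheel, clock key or candlestick is shifted by more than 15 mm or tipped (distance of any of bell, watch_case, ratchet_wheel, clock_key, candlestick from where it was at the start of the episode above 0.015 m or angle between any of bell, watch_case, ratchet_wheel, clock_key, candlestick's own z axis and vertical above 0.3 rad).
It also fails if it takes over 72 s, if anything falls off the work surface, if the arm or the gripper's body presses on something with over 40 N, if the wrist force passes 120 N, or if a joint passes its speed limit or range.

## Working session

There is one attempt and no reset: what is moved stays moved. The work goes in short steps, Python scripts to look and compute and a tool call to move; the robot and the scene stay as the last step left them, time stands still between calls to the robot, and variables do not carry over. Pictures are saved under pics/ and viewed, at most 10 in all, crops included, and the job is handed in when it is done.

Besides the shell and the picture viewer there is one more tool, called as name([rows], argument=value, ...), one row to a line, values as JSON. step_arm: Moves the arm, as the interface text tells. Its arguments: {"type":"object","properties":{"deltas":{"type":"array"},"hand":{"type":"number"},"grip_force":{"type":"number"}},"required":["deltas"]}

```bash
mkdir -p pics
cat > h.py <<'E'
import numpy as np, cv2
from workcell import monitor, get_image, workorder, search_frame, regions_of, tip_of, manip
def pts(p,mask=None):
    d=p["depth"]; v,u=np.nonzero((d>0)&(mask if mask is not None else True)); z=d[v,u]
    c=np.stack([(u-p["cx"])/p["fx"]*z,(v-p["cy"])/p["fy"]*z,z],1)
    return (c-p["t"])@p["R"]
def px(p,u,v,z):
    r=p["R"].T@np.array([(u-p["cx"])/p["fx"],(v-p["cy"])/p["fy"],1]); o=-p["R"].T@p["t"]
    return o+r*(z-o[2])/r[2]
def save(p,n): cv2.imwrite("pics/"+n+".png",p["img"][:,:,::-1])
E
python3 - <<'E'
from h import *
s=get_image("scene");t=get_image("top");
cv2.imwrite("pics/a.png",cv2.resize(t["img"][:,:,::-1],(800,600)));save(s,"b")
print(manip.hold_point_z, monitor.observe())
for l in "slab carton mat scraper chip0 chip1 chip2 bell watch_case ratchet_wheel clock_key candlestick flap_a flap_b".split():
  for r in regions_of(t,l)[:4]:
    q=pts(t,r["pixels"]); 
    if len(q)<5: continue
    m=np.median(q,0); rect=cv2.minAreaRect(q[:,:2].astype(np.float32))
    print(l,round(r["confidence"],2),r["pixel"],m.round(3),"zmax",np.percentile(q[:,2],[2,98]).round(3),"rect",np.round(rect[0],3),np.round(rect[1],3),round(rect[2],1))
for l in "flap_a_hinge flap_b_hinge flap_a_edge flap_b_edge".split():
  for r in tip_of(t,l)[:2]: print(l,round(r["confidence"],2),r["pixel"])
E
```

```text
-0.0188 {'time_s': 0.1, 'joints': array([ 1.41010582e+00,  3.59339541e-01,  1.11459532e-02, -3.14647271e-04,
       -1.22410280e+00, -2.88111838e-01]), 'dq': array([ 0.00179069, -0.0029612 ,  0.00267234,  0.001236  , -0.00076875,
        0.00016451]), 'joint_efforts': array([-1.35461280e-03, -5.84165025e+01,  2.93752956e+01,  7.01539725e+00,
        1.01999397e-02, -5.23724441e-05]), 'tool_pos': array([0.29269823, 0.60774614, 0.22569761]), 'ee_rot': array([[ 9.00920944e-01, -4.33982913e-01, -5.32120318e-04],
       [-4.33983216e-01, -9.00919815e-01, -1.43336914e-03],
       [ 1.42659976e-04,  1.52228357e-03, -9.99998831e-01]]), 'force': array([-0.44319509, -0.67002878,  0.56041918]), 'moment': array([0.00917225, 0.01560823, 0.00324986]), 'gripper_force': 0.0, 'finger_gap': 0.08757234197904287}
slab 0.97 [280.8, 195.5] [ 0.531 -0.041  0.1  ] zmax [0.096 0.11 ] rect [ 0.542 -0.053] [0.3   0.181] 82.8
slab 0.41 [386.4, 236.5] [ 0.445 -0.252  0.1  ] zmax [0.071 0.123] rect [ 0.443 -0.261] [0.168 0.04 ] 82.9
carton 0.92 [387.5, 208.0] [ 0.51  -0.278  0.028] zmax [0.001 0.12 ] rect [ 0.513
[... 2348 characters left out ...]
ct [ 0.674 -0.047] [0.076 0.073] 50.8
flap_a 0.97 [385.1, 235.5] [ 0.445 -0.254  0.099] zmax [0.004 0.123] rect [ 0.443 -0.263] [0.171 0.042] 82.7
flap_a 0.84 [392.1, 175.0] [ 0.572 -0.268  0.097] zmax [0.073 0.116] rect [ 0.573 -0.268] [0.151 0.044] 83.2
flap_b 0.97 [385.1, 235.5] [ 0.445 -0.254  0.099] zmax [0.004 0.123] rect [ 0.443 -0.263] [0.171 0.042] 82.7
flap_b 0.84 [392.1, 175.0] [ 0.572 -0.268  0.097] zmax [0.073 0.116] rect [ 0.573 -0.268] [0.151 0.044] 83.2
flap_a_hinge 0.62 [378.9, 240.2]
flap_a_hinge 0.18 [376.5, 124.5]
flap_b_hinge 0.57 [386.6, 168.1]
flap_a_edge 0.69 [388.8, 231.4]
flap_a_edge 0.28 [287.6, 188.8]
flap_b_edge 0.63 [392.6, 180.6]
flap_b_edge 0.39 [287.6, 189.3]
```

View pics/a.png

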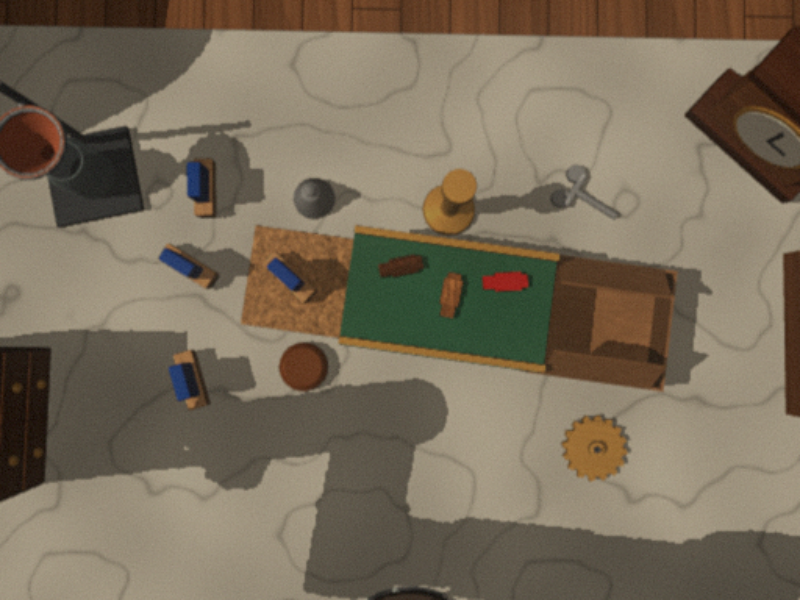

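View pics/b.png

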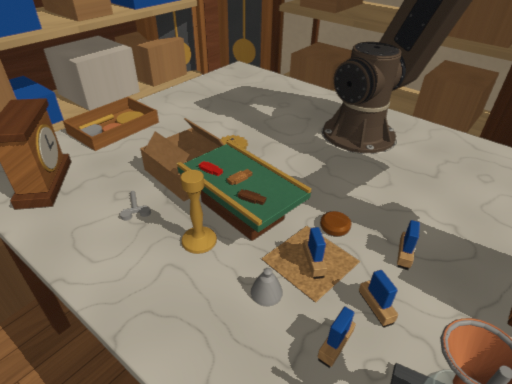

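The top view (scaled) shows the mat on the left near (300,275) with a scraper on it, the slab in the middle with three chips, and the carton on the right near (610,320). The scraper on the mat is the rightmost of four look-alikes. The candlestick at (450,205) is close to the slab, and both flaps lean inward.

```bash
cat >> h.py <<'E'
def rect(q):
    r=cv2.minAreaRect(q[:,:2].astype(np.float32)); return np.round(r[0],4),np.round(r[1],4),round(r[2],1)
def go(pos,yaw_y):
    """deltas row to reach pos (world) tool down with tool y along angle yaw_y (deg, mod 180)"""
    s=monitor.observe();R=s["ee_rot"];p=s["tool_pos"]
    from scipy.spatial.transform import Rotation as Ro
    best=None
    for k in (0,180):
        a=np.radians(yaw_y+k); y=np.array([np.cos(a),np.sin(a),0]); z=np.array([0,0,-1.]); x=np.cross(y,z)
        w=Ro.from_matrix(R.T@np.stack([x,y,z],1)).as_rotvec()
        if best is None or np.linalg.norm(w)<np.linalg.norm(best): best=w
    d=R.T@(np.array(pos)-p)
    print("row",np.round(d/.04,3).tolist()+np.round(np.degrees(best)/6,3).tolist(),"t",round(s["time_s"],2),"f",s["force"].round(1),"gap",round(s["finger_gap"],4),"p",p.round(4),"j",s["joints"].round(2))
E
python3 - <<'E'
from h import *
t=get_image("top");Q=pts(t)
R={l:regions_of(t,l) for l in ("slab","mat","carton","scraper")}
q=pts(t,R["slab"][0]["pixels"]); q=q[(q[:,2]>.094)&(q[:,2]<.115)]; print("slab",rect(q),len(q))
g=t["img"].astype(int); gm=(g[:,:,1]>g[:,:,0]+15)&(g[:,:,1]>g[:,:,2]+5)
q=pts(t,gm); q=q[(abs(q[:,2]-.1)<.006)&(abs(q[:,1]+.05)<.2)]; print("green",rect(q),len(q))
q=pts(t,R["mat"][0]["pixels"]); print("mat",rect(q[abs(q[:,2]-.004)<.006]))
for th in (82.8,):
  a=np.radians(th); ey=np.array([np.cos(a),np.sin(a)]); ex=np.array([ey[1],-ey[0]])
  c0=np.array([.540,-.053]); E=np.stack([ex,ey],1)
  L=np.c_[(Q[:,:2]-c0)@E,Q[:,2]]
  m=(abs(L[:,1]+.22)<.12)&(abs(L[:,0])<.11)&(L[:,2]>.05)
  for s in (-1,1):
    k=m&(L[:,0]*s>.02)&(abs(L[:,1]+.24)<.05); w=L[k]; 
    hi=w[w[:,2]>np.percentile(w[:,2],90)]; lo=w[w[:,2]<.082]
    print("side",s,"hi",hi.mean(0).round(3),"fit",np.polyfit(w[:,0],w[:,2],1).round(3), "lo",lo.mean(0).round(3))
  k=(abs(L[:,0])<.086)&(abs(L[:,1])<.144)&(abs(L[:,2]-.105)<.01); print("slabL",np.percentile(L[k],[1,99],axis=0).round(3), rect(Q[k]))
k=(Q[:,2]>.078)&(Q[:,2]<.095)&(np.hypot(Q[:,0]-.565,Q[:,1]-.173)<.08); print("griptop",rect(Q[k]),k.sum(),Q[k].mean(0))
k=(Q[:,2]>.02)&(np.hypot(Q[:,0]-.565,Q[:,1]-.173)<.08); print("scr all",rect(Q[k]))
go((.53,-.28,.2),82.8); go((.5,.15,.226),82.8)
E
```

```text
slab (array([ 0.5373, -0.0421]), array([0.2799, 0.1631]), 83.1) 9014
green (array([ 0.5382, -0.0422]), array([0.2784, 0.1394]), 83.1) 7399
mat (array([0.5644, 0.178 ]), array([0.1511, 0.1508]), 83.5)
side -1 hi [-0.054 -0.234  0.122] fit [1.502 0.203] lo [-0.084 -0.239  0.076]
side 1 hi [ 0.041 -0.234  0.115] fit [-1.057  0.158] lo [ 0.077 -0.237  0.076]
slabL [[-0.084 -0.129  0.096]
 [ 0.076  0.141  0.112]] (array([ 0.5361, -0.0525]), array([0.2882, 0.1632]), 83.0)
griptop (array([0.5689, 0.1852]), array([0.0498, 0.0198]), 46.9) 215 [0.56829203 0.1845944  0.0851778 ]
scr all (array([0.5615, 0.1606]), array([0.1336, 0.0585]), 74.4)
row [14.975, 17.432, 0.663, -0.0, 0.0, -3.086] t 1.25 f [ 0.   0.4 -0.5] gap 0.0877 p [0.2929 0.6081 0.2266] j [ 1.41  0.36  0.01 -0.   -1.22 -0.29]
row [9.635, 8.072, 0.014, -0.0, 0.0, -3.086] t 1.25 f [ 0.   0.4 -0.5] gap 0.0877 p [0.2929 0.6081 0.2266] j [ 1.41  0.36  0.01 -0.   -1.22 -0.29]
```

step_arm([
  [14.26, 17.22, 0.5, 0, 0, -3.1],
  [14.26, 17.22, 0.5, 0, 0, -3.1],
  [14.26, 17.22, 0.5, 0, 0, -3.1],
  [14.26, 17.22, 0.5, 0, 0, -3.1],
  [14.26, 17.22, 0.5, 0, 0, -3.1],
  [14.26, 17.22, 0.5, 0, 0, -3.1],
  [14.26, 17.22, 0.5, 0, 0, -3.1],
  [14.26, 17.22, 0.5, 0, 0, -3.1],
  [14.26, 17.22, 0.5, 0, 0, -3.1],
  [14.26, 17.22, 0.5, 0, 0, -3.1],
  [14.26, 17.22, 0.5, 0, 0, -3.1],
  [14.26, 17.22, 0.5, 0, 0, -3.1],
  [14.26, 17.22, 0.5, 0, 0, -3.1],
  [14.26, 17.22, 0.5, 0, 0, -3.1],
  [14.26, 17.22, 0.5, 0, 0, -3.1],
  [14.26, 17.22, 0.5, 0, 0, -3.1],
  [14.26, 17.22, 0.5, 0, 0, -3.1],
  [14.26, 17.22, 0.5, 0, 0, -3.1],
  [14.26, 17.22, 0.5, 0, 0, -3.1],
  [14.26, 17.22, 0.5, 0, 0, -3.1],
], hand=0, grip_force=20)

```text
time_s: 2.92
tool_pos: [0.4934, -0.2028, 0.2082]
ee_rot: [[0.992, -0.124, 0.001], [-0.124, -0.992, -0.0], [0.001, -0.0, -1.0]]
force: [1.5, 1.8, 0.8]
finger_gap: 0.0004
gripper_force: 0.0
```

```bash
cat >> h.py <<'E'
S=np.array([.5373,-.0421]);_a=np.radians(83.2);ey=np.array([np.cos(_a),np.sin(_a)]);ex=np.array([ey[1],-ey[0]])
def sl(x,y,z): return (*(S+x*ex+y*ey),z)
E
python3 -c "
from h import *
go(sl(-.003,-.22,.2),83.2)"
```

```text
row [0.547, 1.377, 0.206, -0.001, -0.009, -0.052] t 2.92 f [1.5 1.8 0.8] gap 0.0004 p [ 0.4934 -0.2028  0.2082] j [-0.02  0.14 -0.33  0.   -1.1   1.47]
```

step_arm([
  [0.55, 1.38, 0.2, 0, 0, -0.05],
  [0.55, 1.38, 0.2, 0, 0, -0.05],
  [0.55, 1.38, 0.2, 0, 0, -0.05],
  [0.55, 1.38, 1.2, 0, 0, -0.05],
  [0.55, 1.38, 2.0, 0, 0, -0.05],
  [0.55, 1.38, 2.95, 0, 0, -0.05],
  [0.55, 1.38, 2.95, 0, 0, -0.05],
  [0.2, 1.38, 2.95, 0, 0, -0.05],
  [-0.15, 1.38, 2.95, 0, 0, -0.05],
  [-0.5, 1.38, 2.95, 0, 0, -0.05],
  [-0.8, 1.38, 2.95, 0, 0, -0.05],
  [-1.1, 1.38, 2.95, 0, 0, -0.05],
  [-1.4, 1.38, 2.95, 0, 0, -0.05],
  [-1.65, 1.38, 2.95, 0, 0, -0.05],
  [-1.65, 1.38, 2.95, 0, 0, -0.05],
])

```text
time_s: 4.17
tool_pos: [0.4215, -0.2472, 0.0914]
ee_rot: [[0.993, -0.118, 0.004], [-0.118, -0.993, -0.001], [0.005, 0.0, -1.0]]
force: [3.0, 0.8, 2.8]
finger_gap: 0.0002
gripper_force: 1.7
```

```bash
python3 -c "
from h import *
go(sl(-.09,-.22,.09),83.2); go(sl(.09,-.22,.09),83.2)"
```

```text
row [0.018, 0.065, 0.035, 0.003, -0.044, 0.001] t 4.17 f [3.  0.8 2.8] gap 0.0002 p [ 0.4215 -0.2472  0.0914] j [-0.13  0.19 -0.57  0.   -0.8   1.58]
row [4.518, 0.066, 0.055, 0.003, -0.044, 0.001] t 4.17 f [3.  0.8 2.8] gap 0.0002 p [ 0.4215 -0.2472  0.0914] j [-0.13  0.19 -0.57  0.   -0.8   1.58]
```

step_arm([
  [-0.12, 0.06, 0.05, 0, 0, 0],
  [-0.12, 0.06, 0.05, 0, 0, 0],
  [0.6, 0.06, 0.05, 0, 0, 0],
  [1.4, 0.06, 0.05, 0, 0, 0],
  [2.2, 0.06, 0.05, 0, 0, 0],
  [2.6, 0.06, 0.05, 0, 0, 0],
  [2.95, 0.06, 0.05, 0, 0, 0],
  [3.3, 0.06, 0.05, 0, 0, 0],
  [3.6, 0.06, 0.05, 0, 0, 0],
  [3.9, 0.06, 0.05, 0, 0, 0],
  [4.2, 0.06, 0.05, 0, 0, 0],
  [4.45, 0.06, 0.05, 0, 0, 0],
  [4.62, 0.06, 0.05, 0, 0, 0],
  [4.62, 0.06, 0.05, 0, 0, 0],
  [3.4, 0.06, 0.0, 0, 0, 0],
  [2.6, 0.06, 0.0, 0, 0, 0],
  [2.4, 0.06, -1.0, 0, 0, 0],
  [2.3, 0.06, -2.0, 0, 0, 0],
  [2.2, 0.06, -3, 0, 0, 0],
  [2.2, -1, -3, 0, 0, 0],
])

```text
time_s: 5.83
tool_pos: [0.5153, -0.2236, 0.2184]
ee_rot: [[0.992, -0.122, 0.011], [-0.122, -0.993, -0.005], [0.011, 0.003, -1.0]]
force: [3.6, 0.5, 1.7]
finger_gap: 0.0004
gripper_force: 0.0
```

Run:
```python
from h import *
t=get_image("scene"); Q=pts(t); L=np.c_[(Q[:,:2]-S)@np.stack([ex,ey],1),Q[:,2]]
for s in (-1,1):
    k=(abs(L[:,1]+.22)<.06)&(L[:,0]*s>.075)&(L[:,0]*s<.16)&(L[:,2]>.06)&(L[:,2]<.14); w=L[k]; print(s,k.sum(),np.percentile(w,[3,50,97],axis=0).round(3) if k.sum() else "")
save(t,"c")
R=regions_of(t,"chip0"); print([pts(t,r["pixels"]).mean(0).round(3) for r in R])
go((.5689,.1852,.226),136.9)
```

```text
-1 744 [[-0.121 -0.276  0.064]
 [-0.1   -0.219  0.091]
 [-0.081 -0.164  0.114]]
1 154 [[ 0.084 -0.275  0.068]
 [ 0.112 -0.217  0.106]
 [ 0.124 -0.164  0.116]]
[array([ 0.547, -0.04 ,  0.108]), array([ 0.564, -0.112,  0.108]), array([0.583, 0.028, 0.108])]
row [0.183, -10.126, -0.323, 0.015, -0.048, -8.94] t 5.93 f [-0.5  0.  -0.9] gap 0.0006 p [ 0.5141 -0.2162  0.2127] j [-0.05  0.17 -0.27 -0.   -1.12  1.5 ]
```

View pics/c.png

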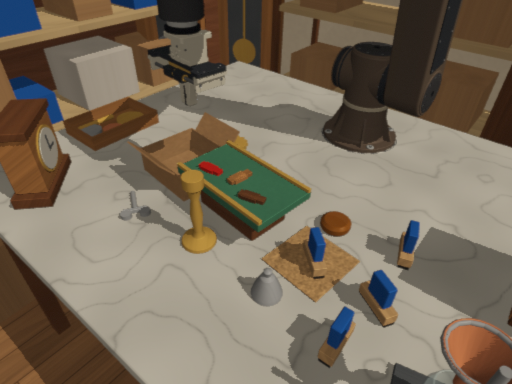

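Both flaps are folded back at about 2.28 rad, on the carton at (185,145). The chips at (210,168), (240,177) and (250,197) haven't moved. Next is the scraper.

step_arm([
  [0.18, -10.13, -0.2, 0, -0.05, -8.94],
  [0.18, -10.13, -0.2, 0, -0.05, -8.94],
  [0.18, -10.13, -0.2, 0, -0.05, -8.94],
  [0.18, -10.13, -0.2, 0, -0.05, -8.94],
  [0.18, -10.13, -0.2, 0, -0.05, -8.94],
  [0.18, -10.13, -0.2, 0, -0.05, -8.94],
  [0.18, -10.13, -0.2, 0, -0.05, -8.94],
  [0.18, -10.13, -0.2, 0, -0.05, -8.94],
  [0.18, -10.13, -0.2, 0, -0.05, -8.94],
  [0.18, -10.13, -0.2, 0, -0.05, -8.94],
  [0.18, -10.13, -0.2, 0, -0.05, -8.94],
  [0.18, -10.13, -0.2, 0, -0.05, -8.94],
  [0.18, -10.13, 0.5, 0, -0.05, -8.94],
  [0.18, -10.13, 1.3, 0, -0.05, -8.94],
  [0.18, -10.13, 1.7, 0, -0.05, -8.94],
  [0.18, -10.13, 1.7, 0, -0.05, -8.94],
], hand=0.6)

```text
time_s: 7.27
tool_pos: [0.5656, 0.1802, 0.1378]
ee_rot: [[0.686, 0.728, -0.011], [0.728, -0.686, -0.005], [-0.012, -0.005, -1.0]]
force: [0.2, 0.1, 0.0]
finger_gap: 0.0523
gripper_force: 0.0
```

Run:
```python
from h import *
t=get_image("wrist"); save(t,"d"); Q=pts(t)
g=t["img"].astype(int); k=(g[:,:,2]>g[:,:,0]+40)&(g[:,:,2]>g[:,:,1]+20)
q=pts(t,k); q=q[(abs(q[:,2]-.085)<.008)&(np.hypot(q[:,0]-.567,q[:,1]-.18)<.08)]; print(rect(q),len(q),q.mean(0))
go((.5689,.1852,.05),136.9)
```

```text
(array([0.5692, 0.1873]), array([0.0484, 0.0188]), 48.5) 1962 [0.57034567 0.18848265 0.08684409]
row [0.131, -0.032, 2.257, -0.03, 0.085, -0.024] t 7.32 f [ 0.4 -1.1  0.6] gap 0.0527 p [0.567  0.1809 0.1403] j [ 0.64  0.3  -0.28 -0.   -1.    1.75]
```

View pics/d.png

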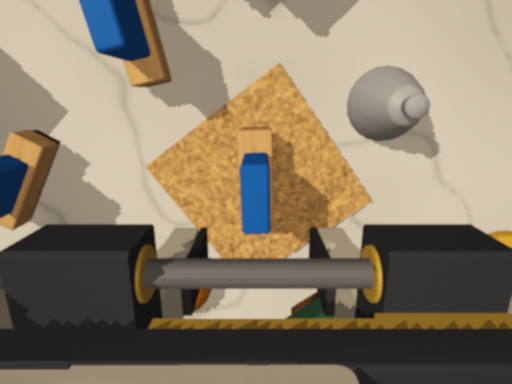

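The wrist view shows the blue grip at (256,193), between the open fingers and lined up with them.

step_arm([
  [0.16, -0.04, 0.6, -0.03, 0.08, -0.16],
  [0.16, -0.04, 1.2, -0.03, 0.08, -0.16],
  [0.16, -0.04, 1.7, -0.03, 0.08, -0.16],
  [0.16, -0.04, 2.1, -0.03, 0.08, -0.16],
  [0.16, -0.04, 2.25, -0.03, 0.08, -0.16],
  [0.16, -0.04, 2.25, -0.03, 0.08, -0.16],
])

```text
time_s: 7.82
tool_pos: [0.5711, 0.1879, 0.0519]
ee_rot: [[0.672, 0.74, 0.003], [0.74, -0.672, 0.002], [0.003, 0.001, -1.0]]
force: [-0.9, 0.3, -1.0]
finger_gap: 0.0526
gripper_force: 0.0
```

step_arm([
  [0, 0, 0, 0, 0, 0],
  [0, 0, 0, 0, 0, 0],
  [0, 0, 0, 0, 0, 0],
  [0, 0, 0, 0, 0, 0],
  [0, 0, 0, 0, 0, 0],
], hand=0, grip_force=40)

```text
time_s: 8.23
tool_pos: [0.5713, 0.1887, 0.0527]
ee_rot: [[0.672, 0.741, 0.004], [0.741, -0.672, 0.003], [0.005, 0.001, -1.0]]
force: [-0.3, -0.2, 0.3]
finger_gap: 0.0247
gripper_force: 0.0
```

Run:
```python
from h import *
print(sl(.012,.15,.17)); go((.5689,.1852,.17),83.2);go(sl(.012,.15,.17),83.2)
```

```text
(np.float64(0.5669761813432537), np.float64(0.10542397859630254), 0.17)
row [-0.09, 0.018, -2.932, -0.013, -0.051, 9.099] t 8.23 f [-0.3 -0.2  0.3] gap 0.0247 p [0.5713 0.1887 0.0527] j [ 0.64  0.4  -0.37  0.   -0.8   1.76]
row [-1.6, 1.323, -2.938, -0.013, -0.051, 9.099] t 8.23 f [-0.3 -0.2  0.3] gap 0.0247 p [0.5713 0.1887 0.0527] j [ 0.64  0.4  -0.37  0.   -0.8   1.76]
```

step_arm([
  [0, 0, 0, 0, 0, 0],
  [0, 0, 0, 0, 0, 0],
  [0, 0, -0.3, 0, 0, 0],
  [0, 0, -0.9, 0, 0, 0],
  [0, 0, -1.6, 0, 0, 0],
  [0, 0, -2.4, 0, 0, 0],
  [0, 0, -3.2, 0, 0, 0],
  [0, 0, -3.2, 0, 0, 2],
  [0, 0, -3.2, 0, 0, 4],
  [0, 0, -3.2, 0, 0, 6],
  [0, 0, -3.2, 0, 0, 8],
  [0, 0, -3.2, 0, -0.05, 9.1],
  [-0.8, 0.6, -3.2, 0, -0.05, 9.1],
  [-1.6, 1.3, -3.2, 0, -0.05, 9.1],
  [-1.6, 1.3, -3.2, 0, -0.05, 9.1],
  [-1.6, 1.3, -3.2, 0, -0.05, 9.1],
])

```text
time_s: 9.57
tool_pos: [0.5654, 0.1038, 0.1794]
ee_rot: [[0.992, -0.125, -0.003], [-0.125, -0.992, 0.0], [-0.003, 0.0, -1.0]]
force: [-0.4, 0.4, -1.4]
finger_gap: 0.02
gripper_force: 40.0
```

Run:
```python
from h import *
t=get_image("top"); s=get_image("scene"); cv2.imwrite("pics/e.png",np.hstack([t["img"][100:300,100:450],s["img"][100:300,120:470]])[:,:,::-1])
Q=pts(s);L=np.c_[(Q[:,:2]-S)@np.stack([ex,ey],1),Q[:,2]]
print(monitor.observe()["gripper_force"])
for r in regions_of(s,"scraper"): print(rect(pts(s,r["pixels"])),pts(s,r["pixels"]).min(0),pts(s,r["pixels"]).mean(0))
go(sl(.012,.143,.148),83.2)
```

```text
39.96542572975159
(array([0.6853, 0.3115]), array([0.1148, 0.0392]), 3.6) [ 0.62764679  0.29059322 -0.003113  ] [0.71305213 0.32036092 0.04723588]
(array([0.5577, 0.3282]), array([0.1351, 0.0711]), 21.4) [ 0.49359829  0.29678761 -0.00254727] [0.59153728 0.34061387 0.04415409]
(array([0.3993, 0.3226]), array([0.126 , 0.0374]), 10.2) [ 0.33949241  0.29917529 -0.00209144] [0.43464389 0.32950052 0.04494358]
(array([0.5527, 0.0949]), array([0.1323, 0.0788]), 28.7) [0.4757963  0.0427756  0.09774462] [0.57936334 0.1098338  0.16613785]
(array([ 0.5388, -0.0369]), array([0.2591, 0.3063]), 8.5) [ 0.39345005 -0.19307481 -0.00070809] [ 0.55776851 -0.02719659  0.08733801]
row [0.026, 0.194, 0.788, -0.004, 0.016, 0.025] t 9.72 f [-0.3  0.7 -1.1] gap 0.0197 p [0.5661 0.1063 0.1795] j [ 0.52  0.23 -0.28 -0.   -1.06  0.93]
```

View pics/e.png

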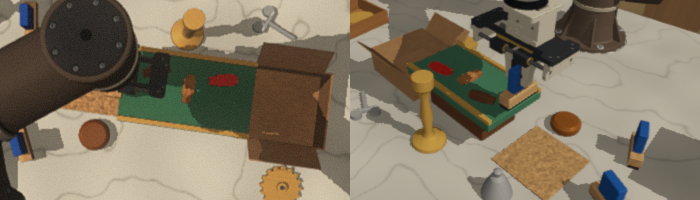

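The scraper is held upright just above the slab's mat end, at (515,85) in the right-hand image. All three chips lie ahead of it. I'll lower it and wipe.

step_arm([
  [0.13, 0.2, 0.3, 0, 0, 0.02],
  [0.13, 0.2, 0.6, 0, 0, 0.02],
  [0.13, 0.2, 0.74, 0, 0, 0.02],
  [0.13, 0.2, 0.74, 0, 0, 0.02],
  [0.13, 0.2, 0.74, 0, 0, 0.02],
])

```text
time_s: 10.13
tool_pos: [0.5701, 0.0977, 0.1494]
ee_rot: [[0.993, -0.119, -0.002], [-0.119, -0.993, 0.0], [-0.002, 0.0, -1.0]]
force: [-0.7, 0.2, -2.0]
finger_gap: 0.0201
gripper_force: 40.0
```

Run:
```python
from h import *
go(sl(.016,.143,.150),83.2); go(sl(.016,-.10,.150),83.2)
```

```text
row [-0.0, -0.007, -0.015, 0.002, 0.022, -0.006] t 10.13 f [-0.7  0.2 -2. ] gap 0.0201 p [0.5701 0.0977 0.1494] j [ 0.51  0.26 -0.31 -0.   -1.    0.95]
row [0.003, 6.068, -0.014, 0.002, 0.022, -0.006] t 10.13 f [-0.7  0.2 -2. ] gap 0.0201 p [0.5701 0.0977 0.1494] j [ 0.51  0.26 -0.31 -0.   -1.    0.95]
```

step_arm([
  [0, 0.2, -0.01, 0, 0, 0],
  [0, 0.45, -0.01, 0, 0, 0],
  [0, 0.7, -0.01, 0, 0, 0],
  [0, 0.95, -0.01, 0, 0, 0],
  [0, 1.2, -0.01, 0, 0, 0],
  [0, 1.45, -0.01, 0, 0, 0],
  [0, 1.7, -0.01, 0, 0, 0],
  [0, 1.95, -0.01, 0, 0, 0],
  [0, 2.2, -0.01, 0, 0, 0],
  [0, 2.45, -0.01, 0, 0, 0],
  [0, 2.7, -0.01, 0, 0, 0],
  [0, 2.95, -0.01, 0, 0, 0],
  [0, 3.2, -0.01, 0, 0, 0],
  [0, 3.4, -0.01, 0, 0, 0],
  [0, 3.6, -0.01, 0, 0, 0],
  [0, 3.75, -0.01, 0, 0, 0],
])

```text
time_s: 11.47
tool_pos: [0.5519, -0.0525, 0.1504]
ee_rot: [[0.993, -0.121, -0.002], [-0.121, -0.993, 0.001], [-0.002, -0.0, -1.0]]
force: [0.4, -0.3, -1.7]
finger_gap: 0.02
gripper_force: 40.0
```

Run:
```python
from h import *
s=get_image("scene");t=get_image("top"); cv2.imwrite("pics/f.png",np.hstack([cv2.resize(t["img"][130:260,230:450],(440,260)),cv2.resize(s["img"][120:250,130:310],(360,260))])[:,:,::-1])
for n,c in (("s",s),("t",t)):
  for r in regions_of(c,"chip0"):
    q=pts(c,r["pixels"]); L=(q[:,:2]-S)@np.stack([ex,ey],1); print(n,round(r["confidence"],2),np.percentile(L,[3,50,97],axis=0).round(3).tolist(),np.median(q[:,2]).round(3))
go(sl(.016,-.10,.150),83.2)
```

```text
s 0.59 [[0.027, -0.116], [0.048, -0.095], [0.064, -0.071]] 0.109
s 0.52 [[0.038, -0.07], [0.052, -0.051], [0.064, -0.035]] 0.109
t 0.43 [[0.102, 0.187], [0.122, 0.208], [0.149, 0.237]] 0.035
row [0.009, 2.305, 0.01, -0.003, 0.014, -0.025] t 11.67 f [-0.5  0.2 -1.4] gap 0.0196 p [ 0.5521 -0.0517  0.1504] j [ 0.26  0.23 -0.36 -0.   -0.99  1.19]
```

View pics/f.png

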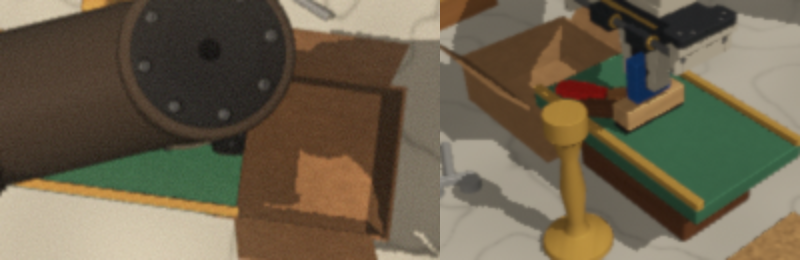

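The scene crop shows the red chip at (585,90), pushed ahead of the scraper at (650,100). Another chip sits near the far rail at (605,105). I'll shift slightly towards the far rail and push on over the edge.

step_arm([
  [0.06, 0.2, 0, 0, 0, 0],
  [0.12, 0.4, 0, 0, 0, 0],
  [0.18, 0.6, 0, 0, 0, 0],
  [0.22, 0.85, 0, 0, 0, 0],
  [0.22, 1.1, 0, 0, 0, 0],
  [0.22, 1.35, 0, 0, 0, 0],
  [0.22, 1.6, 0, 0, 0, 0],
  [0.22, 1.85, 0, 0, 0, 0],
  [0.22, 2.1, 0, 0, 0, 0],
  [0.22, 2.35, 0, 0, 0, 0],
  [0.22, 2.6, 0, 0, 0, 0],
  [0.22, 2.85, 0, 0, 0, 0],
  [0.22, 3.1, 0, 0, 0, 0],
  [0.22, 3.35, 0, 0, 0, 0],
  [0.22, 3.6, 0, 0, 0, 0],
  [0.22, 3.8, 0, 0, 0, 0],
  [0.22, 3.95, 0, 0, 0, 0],
  [0.22, 3.95, 0, 0, 0, 0],
  [0.22, 3.95, -0.5, 0, 0, 0],
  [0.22, 3.95, -1.2, 0, 0, 0],
])

```text
time_s: 13.33
tool_pos: [0.54, -0.2092, 0.1962]
ee_rot: [[0.993, -0.121, -0.007], [-0.121, -0.993, 0.002], [-0.007, -0.001, -1.0]]
force: [0.2, 0.5, -1.1]
finger_gap: 0.02
gripper_force: 40.0
```

Run:
```python
from h import *
s=get_image("scene");t=get_image("top"); cv2.imwrite("pics/g.png",np.hstack([cv2.resize(t["img"][130:260,230:450],(440,260)),cv2.resize(s["img"][120:250,130:310],(360,260))])[:,:,::-1])
for n,c in (("s",s),("t",t)):
 for l in ("chip0","chip2"):
  for r in regions_of(c,l):
    q=pts(c,r["pixels"]); L=(q[:,:2]-S)@np.stack([ex,ey],1); print(n,round(r["confidence"],2),np.percentile(L,[3,50,97],axis=0).round(3).tolist(),np.median(q[:,2]).round(3))
go(sl(.024,-.17,.2),83.2)
```

```text
t 0.64 [[-0.063, -0.18], [-0.043, -0.168], [-0.019, -0.158]] 0.014
t 0.64 [[-0.063, -0.18], [-0.043, -0.168], [-0.019, -0.158]] 0.014
row [0.007, 0.116, -0.061, -0.007, 0.026, -0.022] t 13.63 f [-0.7 -0.2 -2.3] gap 0.0198 p [ 0.5413 -0.2091  0.1976] j [-0.03  0.23 -0.24 -0.   -1.11  1.48]
```

View pics/g.png

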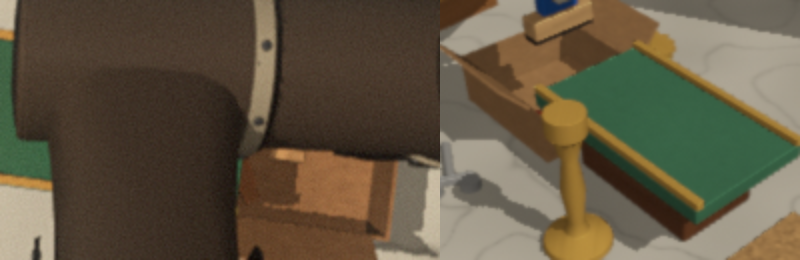

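The slab is clear, and the scraper is above the carton at (560,20). I'll carry it back to the mat and check the carton on the way.

step_arm([
  [0, 0, -0.3, 0, 0, 0],
  [0, -0.8, -0.3, 0, 0, 0],
  [0, -1.6, -0.3, 0, 0, 0],
  [0, -2.4, -0.3, 0, 0, 0],
  [0, -3.2, -0.3, 0, 0, 0],
  [-0.3, -4.0, -0.3, 0, 0, 0],
  [-0.53, -4.8, -0.3, 0, 0, 0],
  [-0.53, -5.6, -0.3, 0, 0, 0],
  [-0.53, -6.4, -0.3, 0, 0, 0],
  [-0.53, -7.2, -0.3, 0, 0, 0],
  [-0.53, -8.0, -0.3, 0, 0, 0],
  [-0.53, -8.8, -0.3, 0, 0, 0],
  [-0.53, -9.5, -0.3, 0, 0, 0],
  [-0.53, -10.0, -0.3, 0, 0, 0],
  [-0.53, -10.0, -0.3, 0, 0, 0],
  [-0.53, -10.0, -0.3, 0, 0, 0],
])

```text
time_s: 14.97
tool_pos: [0.5684, 0.191, 0.209]
ee_rot: [[0.993, -0.119, -0.004], [-0.119, -0.993, -0.001], [-0.004, 0.001, -1.0]]
force: [-0.6, -0.2, -2.0]
finger_gap: 0.0197
gripper_force: 40.0
```

Run:
```python
from h import *
s=get_image("scene");t=get_image("top"); cv2.imwrite("pics/i.png",np.hstack([cv2.resize(t["img"][130:270,230:450],(440,280)),cv2.resize(s["img"][120:260,130:310],(360,280))])[:,:,::-1])
for l in ("chip0","chip1","chip2"):
  for r in regions_of(t,l):
    q=pts(t,r["pixels"]); L=(q[:,:2]-S)@np.stack([ex,ey],1); print(l,round(r["confidence"],2),np.percentile(L,[3,50,97],axis=0).round(3).tolist(),np.percentile(q[:,2],[3,50,97]).round(3))
go(sl(.003,.232,.055),83.2)
```

```text
chip0 0.75 [[0.037, -0.231], [0.053, -0.21], [0.067, -0.192]] [0.011 0.014 0.019]
chip0 0.46 [[0.031, -0.185], [0.048, -0.17], [0.071, -0.158]] [0.015 0.022 0.028]
chip0 0.43 [[-0.062, -0.178], [-0.043, -0.167], [-0.018, -0.159]] [0.01  0.014 0.018]
chip1 0.75 [[0.037, -0.231], [0.053, -0.21], [0.067, -0.192]] [0.011 0.014 0.019]
chip1 0.46 [[0.031, -0.185], [0.048, -0.17], [0.071, -0.158]] [0.015 0.022 0.028]
chip1 0.43 [[-0.062, -0.178], [-0.043, -0.167], [-0.018, -0.159]] [0.01  0.014 0.018]
chip2 0.75 [[0.037, -0.231], [0.053, -0.21], [0.067, -0.192]] [0.011 0.014 0.019]
chip2 0.46 [[0.031, -0.185], [0.048, -0.17], [0.071, -0.158]] [0.015 0.022 0.028]
chip2 0.43 [[-0.062, -0.178], [-0.043, -0.167], [-0.018, -0.159]] [0.01  0.014 0.018]
row [-0.019, 0.035, 3.886, -0.001, 0.017, -0.031] t 15.22 f [-0.   0.3 -1.8] gap 0.0193 p [0.5689 0.1891 0.2104] j [ 0.65  0.25 -0.18 -0.   -1.14  0.8 ]
```

View pics/i.png

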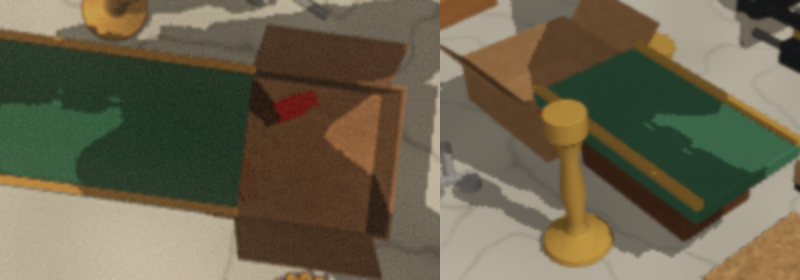

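The carton holds all three chips: red at (297,105), dark at (265,100) and mid-brown at (248,185). The flaps are still folded back. Next I'll place the scraper.

step_arm([
  [0, 0.03, 0.6, 0, 0, 0],
  [0, 0.03, 1.3, 0, 0, 0],
  [0, 0.03, 2.0, 0, 0, 0],
  [0, 0.03, 2.7, 0, 0, 0],
  [0, 0.03, 3.2, 0, 0, 0],
  [0, 0.03, 3.6, 0, 0, 0],
  [0, 0.03, 3.8, 0, 0, 0],
  [0, 0.03, 3.88, 0, 0, 0],
  [0, 0.03, 3.92, 0, 0, 0],
  [0, 0.03, 3.95, 0, 0, 0],
  [0, 0.03, 3.95, 0, 0, 0],
  [0, 0.03, 3.95, 0, 0, 0],
])

```text
time_s: 16.22
tool_pos: [0.5692, 0.1893, 0.0536]
ee_rot: [[0.993, -0.121, -0.0], [-0.121, -0.993, 0.001], [-0.0, -0.001, -1.0]]
force: [-0.1, -0.7, -1.3]
finger_gap: 0.0198
gripper_force: 40.0
```

Run:
```python
from h import *
go(sl(.003,.232,.0525),83.2)
```

```text
row [-0.033, 0.039, 0.027, -0.014, 0.002, -0.022] t 16.22 f [-0.1 -0.7 -1.3] gap 0.0198 p [0.5692 0.1893 0.0536] j [ 0.65  0.4  -0.37 -0.   -0.8   0.81]
```

Nearly down, with no contact yet. I'll ease it lower.

step_arm([
  [0, 0, 0.02, 0, 0, 0],
  [0, 0, 0.04, 0, 0, 0],
  [0, 0, 0.06, 0, 0, 0],
  [0, 0, 0.06, 0, 0, 0],
])

```text
time_s: 16.55
tool_pos: [0.5691, 0.1893, 0.0522]
ee_rot: [[0.993, -0.12, 0.0], [-0.12, -0.993, 0.001], [-0.0, -0.001, -1.0]]
force: [-5.9, -0.5, 11.7]
finger_gap: 0.0198
gripper_force: 40.0
```

step_arm([
  [0, 0, -0.02, 0, 0, 0],
  [0, 0, -0.02, 0, 0, 0],
  [0, 0, -0.02, 0, 0, 0],
  [0, 0, -0.02, 0, 0, 0],
  [0, 0, -0.02, 0, 0, 0],
  [0, 0, -0.02, 0, 0, 0],
], hand=0.6)

```text
time_s: 17.05
tool_pos: [0.5687, 0.1889, 0.0508]
ee_rot: [[0.993, -0.121, -0.002], [-0.121, -0.993, 0.0], [-0.002, -0.0, -1.0]]
force: [0.7, 0.4, -0.2]
finger_gap: 0.0506
gripper_force: 0.0
```

step_arm([
  [0, 0, -0.3, 0, 0, 0],
  [0, 0, -0.8, 0, 0, 0],
  [0, 0, -1.6, 0, 0, 0],
  [0, 0, -2.5, 0, 0, 0],
  [0, 0, -3.4, 0, 0, 0],
  [0, 0, -4.2, 0, 0, 0],
  [-1.0, 0, -4.2, 0, 0, 0],
  [-2.0, -0.5, -4.2, 0, 0, 0],
  [-3.0, -1.0, -4.2, 0, 0, 0],
  [-3.5, -2.0, -4.2, 0, 0, 0],
  [-3.5, -3.0, -4.2, 0, 0, 0],
  [-3.5, -3.0, -4.2, 0, 0, 0],
  [-3.5, -3.0, -4.2, 0, 0, 0],
])

```text
time_s: 18.13
tool_pos: [0.444, 0.3275, 0.2189]
ee_rot: [[0.993, -0.118, -0.001], [-0.118, -0.993, 0.001], [-0.001, -0.0, -1.0]]
force: [-0.2, -0.6, -0.9]
finger_gap: 0.0526
gripper_force: 0.0
```

Run:
```python
from h import *
s=get_image("scene");t=get_image("top"); cv2.imwrite("pics/j.png",np.hstack([t["img"][90:290,100:450],s["img"][100:300,120:470]])[:,:,::-1])
for l in ("scraper","chip0","bell","watch_case","ratchet_wheel","clock_key","candlestick"):
  for r in regions_of(t,l): q=pts(t,r["pixels"]); print(l,round(r["confidence"],2),rect(q),np.percentile(q[:,2],[3,97]).round(3))
Q=pts(s); k=(Q[:,2]>.078)&(Q[:,2]<.095)&(np.hypot(Q[:,0]-.5633,Q[:,1]-.1764)<.07); print("grip",rect(Q[k]),k.sum(), "mat",sl(0,.22,0))
L=np.c_[(Q[:,:2]-S)@np.stack([ex,ey],1),Q[:,2]]
for e in (-1,1):
    k=(abs(L[:,1]+.22)<.06)&(L[:,0]*e>.075)&(L[:,0]*e<.16)&(L[:,2]>.06)&(L[:,2]<.14); print(e,np.percentile(L[k],[3,97],axis=0).round(3).tolist())
```

```text
scraper 0.89 (array([0.5684, 0.1933]), array([0.0404, 0.0879]), 82.7) [0.004 0.088]
scraper 0.89 (array([0.6978, 0.3184]), array([0.083 , 0.0367]), 2.5) [0.014 0.084]
scraper 0.85 (array([0.5813, 0.3336]), array([0.0828, 0.0281]), 59.3) [0.012 0.084]
scraper 0.73 (array([ 0.5688, -0.2176]), array([0.0535, 0.0353]), 49.4) [0.015 0.029]
chip0 0.73 (array([ 0.5638, -0.2164]), array([0.0434, 0.0211]), 29.4) [0.017 0.029]
chip0 0.57 (array([ 0.5668, -0.2589]), array([0.0267, 0.0584]), 22.2) [0.005 0.019]
chip0 0.45 (array([ 0.4768, -0.2033]), array([0.0485, 0.0228]), 13.2) [0.009 0.018]
bell 0.58 (array([0.6859, 0.1536]), array([0.0527, 0.0584]), 12.9) [0.008 0.069]
bell 0.42 (array([0.5659, 0.193 ]), array([0.0388, 0.0833]), 83.4) [0.012 0.088]
watch_case 0.77 (array([0.4383, 0.1642]), array([0.0693, 0.0746]), 23.1) [0.011 0.028]
watch_case 0.57 (array([ 0.478 , -0.2034]), array([0.046 , 0.0156]), 4.8) [0.01  0.017]
ratchet_wheel 0.69 (array([ 0.3272, -0.2648]), array([0.0923, 0.0917]), 71.2) [0.006 0.023]
clock_key 0.8 (array([ 0.6908, -0.2423]), array([0.0976, 0.0654]), 36.8) [0.001 0.016]
clock_key 0.54 (array([ 0.5651, -0.257 ]), array([0.0239, 0.0496]), 22.9) [0.01  0.017]
candlestick 0.81 (array([ 0.6711, -0.0458]), array([0.0764, 0.0655]), 68.9) [0.007 0.182]
grip (array([0.5672, 0.1911]), array([0.0202, 0.0502]), 84.0) 218 mat (np.float64(0.5633488730274302), np.float64(0.17635241178343813), 0)
-1 [[-0.121, -0.276, 0.063], [-0.081, -0.165, 0.114]]
1 [[0.084, -0.276, 0.063], [0.125, -0.164, 0.116]]
```

View pics/j.png

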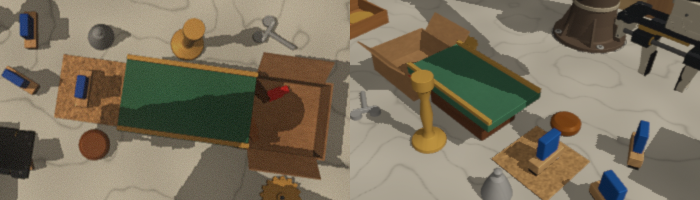

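The scraper stands upright on the mat at (82,85), about 15 mm from its centre. The flaps are back, the chips are in the carton, the bystanders haven't moved, and the arm is clear.

```bash
python3 -c "
from h import *
print(workorder.hand_in())"
```

```text
the job is handed in; nothing more can be done
None
```

The job is handed in, with no verdict returned: in the last images all three chips are in the carton, both flaps are folded back to about 2.28 rad, the scraper stands upright about 15 mm from its mat's centre, and the bystanders are within a few millimetres of where they started.

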